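Dock the parts drawer and shoot its safety bolt

ROBOT

A 6-joint arm with a two-finger parallel gripper is mounted at the origin on the work surface; the furniture and walls round the work are solid. World frame = base frame: x ahead of the robot, y to its left, z up, the work surface at z = 0. Lengths are in m, angles in rad, forces in N, time in s.
With the tool pointing down it reaches from about 0.3 to 0.775 m from the base axis. Payload 14.6 kg.
Tool frame: the origin (TCP) lies at the very end of the fingers, on their centre line; the grasp point (between the pads) lies 19 mm behind it; z points along the fingers, y is the line along which they close (so a half turn about z gives the same grasp; the last joint's range is limited). The gripper opens to 94 mm and grips with 3 to 60 N. Pads are 16 mm wide; open, the fingers measure 119 mm over their backs; the gripper's body (75 mm by 177 mm) begins 78 mm behind the grasp point.
Start: joints at [1.097, 0.3, 1.521, -0, 1.321, -0.067], TCP at [0.218, 0.505, 0.205] pointing down, gripper open.
Joint ranges: [-3.03, 3.03], [-0.79, 2.21], [0.23, 2.52], [-1.04, 4.18], [0, 3.07], [-2.55, 2.55]. Speed limits (rad/s): [2.22, 2.22, 2.57, 3.14, 3.14, 3.14].

INTERFACE

Orientations are given as [roll, pitch, yaw] about the fixed x, y, z axes, in that order (R = Rz(yaw) Ry(pitch) Rx(roll)).
In Python, from station import status, vision, order, silhouettes gives the robot as it stands. The module is installed in compiled form; this text tells all that it offers.
- The arm moves only by the shell command python3 -m pendant 'ROWS' [FORCE]. ROWS is JSON, one flat list of numbers, 7 for each row, row after row: the shift along the tool's x, y, z in units of 500 mm (1.0 is 500 mm), then the turn, a rotation vector about the tool's x, y, z in units of 90 degrees (1.0 is 90 degrees), then the opening, from -1 (shut) to 1 (fully open). A call has 1 to 12 rows; each row is the pose to reach, as a shift and turn from the pose commanded when the call began, along the tool's axes at that moment; what a row does not reach only later rows make up. A row lasts 1/10 s, in which the tool goes at most 50 mm and 8.59 degrees, less where a joint would pass 70% of its speed; a pose out of reach is approached as far as the arm can. A call with a number of a shift or a turn outside -1 to 1 is refused whole. A call with a gripper value outside its range is refused whole. The fingers move at their own pace and stop on an object; FORCE is the grip in N (left out, the last holds). Time passes only in rows, so rows that repeat a pose let the fingers close. It gives the time, the measured TCP pose, the force, the opening and the grip force at its end, in the units of the state.
- status.get_obs(): the state, without advancing time (a new reading comes with each control period).
- vision.camera(name): name is "scene" or "top" or "wrist"; returns a dict with "pixels" (384x512x3 uint8, red, green, blue), "K" (3x3 intrinsics, pixels), "R" (3x3) and "t" (3): a world point X has camera coordinates R X + t. Camera axes: x right, y down, z forward; pixel columns grow to the right and rows downward; lengths in m; the calibration is good to about 2 mm. A picture is of the moment at which its call begins. There is no depth.
- order.hand_in(): hands the job in; it is judged then, once.
Trained networks look in a picture, given as the dict that the camera call returned (one of the last four; its "shot" number tells which), for a name from the list of things; names that differ only in an ending like _2 or _b are one class to them, and where a whole thing is asked for, a point or a joint stands for the part that bears it (a point fixed in the world has none). Each returns a list of dicts, best first, with "score" (0 to 1); they miss things now and then, are a little off and sometimes report something else, mostly with a low value. They report only what shows in the picture. A call takes as long as a camera call.
- silhouettes(target, picture): "region" (384x512 bool, what is visible of it) and "extent" ([left, top, right, bottom] in pixels, round what is visible of it).
The state is a dict: "time_s": time; "qpos": joint angles; "joint_vel": joint speeds; "tau": joint torques, N m; "ee_pos": TCP position; "eef_rot": TCP orientation; "force": force on the tool from outside, world axes, zero at the start; "moment": the same for the moment, N m; "grip_width": finger opening in m; "grip_force": force on a finger pad.
Only numpy, scipy, OpenCV 4.12 (cv2) and the standard library are available. Lean on these libraries where they do the work, as an engineer would, in place of code of your own. Each camera call takes 0.05 s, during which the arm holds its last target. There are 200 camera calls.

TASK

Push the clear parts drawer fully home into its grey dock with a fingertip, then lock it in: hold the bar-shaped spring catch down with one fingertip while the other pushes the bolt by its upright thumb plate all the way across the drawer's front, and let the catch spring up again behind it. Do not lift the drawer, and leave the other things on the bench where they are.

Things in the scene. Friction and masses are not known exactly. Their poses are not given: they have to be found in the camera images.
- dock: Fixed grey steel dock on a base plate 8 mm thick. Origin on the bench under the middle of the drawer bay's mouth; +x into the bay, +y to the side of bolt and catch (the bolt locks along -y). Bay 66 mm wide, walls 34 mm high, back stop at x = 134 mm. The plate reaches 72 mm before the mouth. Two straps over the bolt (x -24 to -2, y 140 and 42 mm) are 46 mm high.
- drawer: Loose open-topped clear plastic drawer of brass screws, 133 (x) x 62 x 46 mm high, about 0.2 kg, in the bay on the 8 mm plate. Origin: middle of its underside, x axis along the dock's +x, front face 66 mm toward -x. Home: origin at dock x = 67 mm, front level with the mouth. Starts 25 to 50 mm out; while it stands out the bolt hits its side and cannot cross.
- thumb_plate (a point): Middle of the top edge, 86 mm above the bench, of the bolt's upright dark thumb plate: 30 mm wide along dock x, 10 mm thick along y, standing on the bolt bar (14 mm wide, top at 40 mm). Drawn back it is at dock (-13, 118) mm. To lock, push its +y face along dock -y.
- bolt (a joint): Bolt travel along dock -y, m: 0 drawn back (starts 0 to 0.002), 0.066 hard stop, its tongue then across most of the drawer's front. Friction about 3 N; stays where left. Ratchet teeth 22 mm apart stop it within a few mm whenever the catch is up, also halfway, so the catch must be held down all the way.
- catch_top (a point): Middle of the top of the spring catch: ribbed dark steel bar 130 mm long along dock y, 30 mm wide along x, top 64 mm above the bench when up; at dock (-73, 105) mm, parallel to the bolt and 60 mm (middle to middle) to its -x side. A fingertip can slide along it while pressing.
- catch (a joint): How far the catch is pressed straight down, m: 0 up (rest), 0.016 bottom stop. Its spring gives 1.6 N at the top, 8 N at the bottom. The bolt is free once the catch is down 0.009 or more. Released, it springs up wherever a ratchet gap stands over its tooth; at the far end only in the bolt's last 4 mm.
- flux_pot: Bystander: white pot with black cap, 49 mm across, 48 high; origin at the middle of its foot.
- offcut: Bystander: pine offcut 33 x 127 x 20 mm lying flat; origin at the middle of its underside, long along its y.
- red_bottle: Bystander: small red bottle with white nozzle, 28 mm across, 75 high; origin at the middle of its foot.
- tin: Bystander: flat closed tin 75 x 107 x 26 mm; origin at the middle of its underside, long along its y. Near it, fixed, a desk lamp to keep clear of (robot frame): foot and pole at (0.32, -0.31), an arm from the pole top (0.43 m high) along y at x = 0.3 to 0.35 rising to 0.62 m, and a shade 0.2 m wide about (0.33, 0.03), 0.43 to 0.6 m high.

How it is judged:
On the way, in this order (a step that is already met when the one before it is completed fails the run):
1. the drawer is fully home in the bay (x of drawer in the frame of dock above 0.062 m and z of drawer in the frame of dock below 0.012 m), for 0.2 s.
2. the bolt is under way past half its travel with the catch held down (value of joint bolt above 0.036 m and value of joint catch above 0.007 m), for 0.05 s.
At the end, for the whole second after the job is handed in: The drawer stands home in the bay (within 5 mm of its back stop, on the floor of the dock) and at rest, the bolt is across to within 4.5 mm of its stop, and the catch has sprung up (less than 2 mm down) (all of step 1 and value of joint bolt above 0.0615 m and value of joint catch below 0.002 m and linear speed of drawer below 0.01 m/s); the robot touches nothing.
It fails at once if the drawer is lifted or tipped (z of drawer in the frame of dock above 0.018 m or angle between drawer's own z axis and vertical above 0.2 rad).
It fails at once if a bystander is moved more than 25 mm (distance of any of flux_pot, offcut, red_bottle, tin from where it was at the start of the episode above 0.025 m).
It also fails if it takes over 59 s, if anything falls off the work surface, if the arm or the gripper's body presses on something with over 40 N, if the wrist force passes 120 N, or if a joint passes its speed limit or range.

## Working session

There is one attempt and no reset: what is moved stays moved. The work goes in short steps, Python scripts to look and compute and a shell command to move; the robot and the scene stay as the last step left them, time stands still between calls to the robot, and variables do not carry over. Pictures are saved under pics/ and viewed, at most 13 in all, crops included, and the job is handed in when it is done.

```bash
mkdir -p pics; cat > h.py <<'E'
import numpy as np, cv2
from station import status, vision, order, silhouettes
def save(c,n): cv2.imwrite('pics/'+n,c['pixels'][:,:,::-1])
def ray(c,u,v):
    d=c['R'].T@np.linalg.inv(c['K'])@np.array([u,v,1.]); o=-c['R'].T@c['t']; return o,d
def atz(c,u,v,z):
    o,d=ray(c,u,v); return o+d*(z-o[2])/d[2]
def proj(c,X):
    p=(c['R']@np.asarray(X,float).T).T+c['t']; p=(c['K']@p.T).T; return p[:,:2]/p[:,2:]
E
python3 - <<'E'
from h import *
s=status.get_obs(); print(s['time_s'],s['ee_pos'],s['eef_rot'],s['grip_width'])
ims=[]
for n in ['top','scene']:
    c=vision.camera(n); ims.append(c['pixels'])
    save(c,n+'0.png')
    print(n,'cam at',(-c['R'].T@c['t']).round(3))
    for t in ['dock','drawer','thumb_plate','catch_top','bolt','flux_pot','offcut','red_bottle','tin']:
        for r in silhouettes(t,c)[:1]:
            v,u=np.nonzero(r['region']); print(t,round(r['score'],2),r['extent'],u.mean().round(1),v.mean().round(1),atz(c,u.mean(),v.mean(),.04).round(3))
E
```

```text
0.0 [0.21752227 0.50489356 0.20490463] [-3.14049318e+00 -6.14622446e-05  2.73478163e+00] 0.09397280910366966
top cam at [0.418 0.14  0.954]
dock 0.68 [139.9, 139.5, 284.8, 244.1] 198.0 186.5 [0.516 0.28  0.04 ]
drawer 0.61 [204.9, 172.2, 263.7, 226.7] 235.1 199.0 [0.486 0.195 0.04 ]
thumb_plate 0.76 [164.7, 143.3, 209.2, 195.1] 185.5 169.7 [0.555 0.309 0.04 ]
catch_top 0.96 [151.6, 168.5, 189.4, 217.9] 169.2 191.0 [0.506 0.346 0.04 ]
bolt 0.69 [163.6, 144.3, 209.0, 202.3] 185.9 170.8 [0.552 0.308 0.04 ]
flux_pot 0.71 [211.0, 148.2, 226.3, 172.1] 220.5 160.9 [0.575 0.228 0.04 ]
offcut 0.58 [253.9, 226.3, 306.5, 271.8] 279.5 248.0 [0.375 0.095 0.04 ]
red_bottle 0.44 [272.8, 148.8, 287.1, 163.1] 277.3 156.1 [0.585 0.098 0.04 ]
scene cam at [-0.05  -0.77   0.543]
dock 0.8 [196.8, 161.9, 289.1, 228.2] 242.3 198.3 [0.486 0.202 0.04 ]
drawer 0.64 [218.4, 186.6, 272.7, 215.3] 242.9 198.6 [0.486 0.199 0.04 ]
thumb_plate 0.84 [236.8, 163.8, 258.2, 189.6] 244.7 174.9 [0.568 0.338 0.04 ]
catch_top 0.86 [206.2, 164.3, 238.7, 186.0] 224.1 173.3 [0.523 0.377 0.04 ]
bolt 0.77 [236.8, 162.6, 256.5, 186.4] 244.9 174.6 [0.57 0.34 0.04]
flux_pot 0.78 [262.1, 180.5, 273.8, 198.1] 269.0 188.5 [0.577 0.223 0.04 ]
offcut 0.84 [193.3, 226.2, 252.0, 250.1] 222.7 237.3 [0.352 0.046 0.04 ]
red_bottle 0.57 [292.2, 189.7, 304.6, 223.9] 299.0 210.2 [0.571 0.076 0.04 ]
tin 0.77 [253.6, 238.0, 306.4, 278.2] 279.3 255.9 [ 0.416 -0.077  0.04 ]
```

View pics/top0.png

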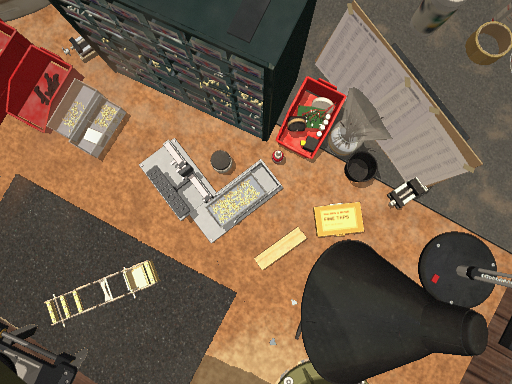

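View pics/scene0.png

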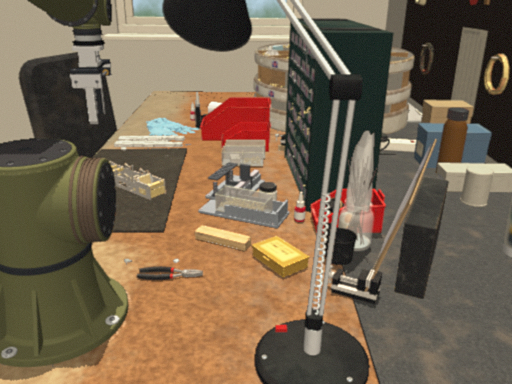

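The top view shows the dock at about (140–283, 140–243). The catch bar is near (167,191), the bolt and straps near (185,170), the drawer near (238,200) and the flux pot at (221,161). The lamp shade is at lower right, and the robot stands clear. I'll fit the dock pose next.

```bash
python3 - <<'E'
from h import *
c=vision.camera('top'); print(c['K'],c['R'].round(4))
im=c['pixels'][125:255,125:300,::-1]
cv2.imwrite('pics/crop1.png',cv2.resize(im,None,fx=4.5,fy=4.5,interpolation=cv2.INTER_CUBIC))
E
```

```text
[[402.70884252   0.         253.45397315]
 [  0.         402.70884252 184.65205653]
 [  0.           0.           1.        ]] [[-0.0064 -0.9999 -0.0152]
 [-0.994   0.008  -0.1093]
 [ 0.1094  0.0144 -0.9939]]
```

View pics/crop1.png

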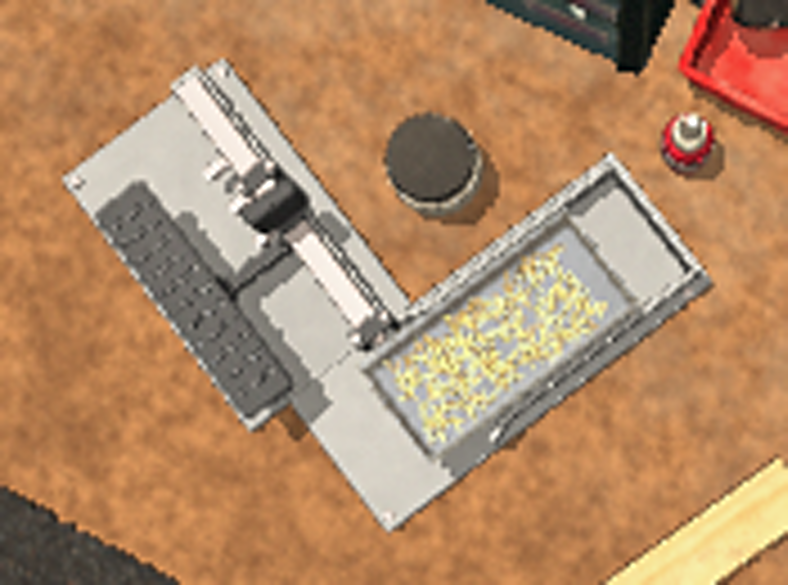

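The enlarged crop shows the thumb plate top at about (280,203), the catch top corners at (97,208), (140,182), (290,385) and (252,415), and the drawer rim corners at (365,368), (432,455), (570,215) and (635,305). The drawer is partly out of the bay.

```bash
cat > fit.py <<'E'
from h import *
from scipy.optimize import least_squares
def dk(p,X):
    X=np.asarray(X,float); c,s=np.cos(p[2]),np.sin(p[2]); return np.c_[p[0]+c*X[:,0]-s*X[:,1],p[1]+s*X[:,0]+c*X[:,1],X[:,2]]
E
python3 - <<'E'
from fit import *
c=vision.camera('top'); s=vision.camera('scene')
cr=np.array([[97,208],[140,182],[290,385],[252,415],[280,203],[365,368],[432,455],[570,215],[635,305]])/4.5+125-.4
def model(p):
    d=p[3]; return dk(p,np.array([[-88,170,64],[-58,170,64],[-58,40,64],[-88,40,64],[-13,118,86],[d-66,31,54],[d-66,-31,54],[d+67,31,54],[d+67,-31,54]])/1e3*1 if 0 else np.array([[-.088,.170,.064],[-.058,.170,.064],[-.058,.040,.064],[-.088,.040,.064],[-.013,.118,.086],[d-.066,.031,.054],[d-.066,-.031,.054],[d+.067,.031,.054],[d+.067,-.031,.054]]))
r=least_squares(lambda p:(proj(c,model(p))-cr).ravel(),[.47,.22,-.9,.03],loss='soft_l1')
p=r.x; print(p.round(4)); print((proj(c,model(p))-cr).round(1).tolist())
np.save('p.npy',p)
print('scene thumb, catch, drawer front',proj(s,model(p)).round(1).tolist())
im=s['pixels'][150:240,180:310,::-1].copy(); im=cv2.resize(im,None,fx=6,fy=6,interpolation=cv2.INTER_CUBIC)
for u,v in (proj(s,model(p))-[180,150]+.4)*6: cv2.circle(im,(int(u),int(v)),4,(0,0,255),1)
cv2.imwrite('pics/sc1.png',im)
q=status.get_obs(); print(q['qpos'])
E
```

```text
[ 0.463   0.2212 -0.9332  0.0358]
[[-0.1, 1.0], [1.2, -1.2], [1.8, -0.0], [-0.8, 1.5], [-2.0, -1.0], [-1.8, -0.3], [-0.2, 2.6], [0.2, -1.7], [2.3, 0.2]]
scene thumb, catch, drawer front [[229.0, 162.2], [238.5, 163.8], [217.4, 179.4], [207.3, 177.6], [245.4, 164.6], [225.5, 185.9], [214.3, 194.7], [273.4, 194.6], [263.9, 204.2]]
[ 1.09736863e+00  2.99890087e-01  1.52100244e+00  1.73139998e-05
  1.32069686e+00 -6.65649339e-02]
```

View pics/sc1.png

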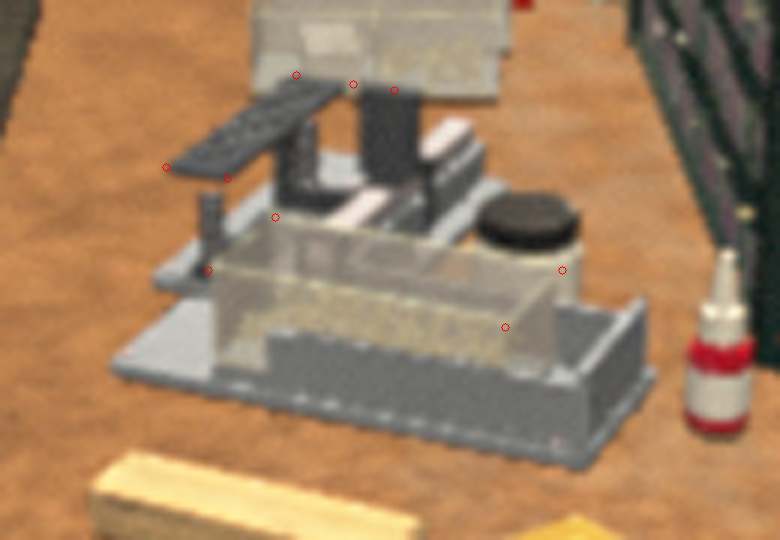

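The reprojection onto the scene view matches the catch, thumb plate and drawer corners to about 1 px. The drawer is 31 mm out. Next I go to a tilted hover in front of the drawer, staying clear of the lamp shade.

```bash
cat >> fit.py <<'E'
from scipy.spatial.transform import Rotation as Ro
P=np.load('p.npy') if __import__('os').path.exists('p.npy') else None
def goal(x,y,z,tilt=0.):
    "row for TCP at dock x,y,z; tool x=-dock y, tool y=-dock x, fingers leaning forward to +x by tilt"
    s=status.get_obs(); R0=Ro.from_euler('xyz',s['eef_rot']).as_matrix()
    dx=np.array([np.cos(P[2]),np.sin(P[2]),0]); dy=np.array([-dx[1],dx[0],0]); dn=np.array([0,0,-1.])
    zt=dn*np.cos(tilt)+dx*np.sin(tilt); yt=-dx*np.cos(tilt)+dn*np.sin(tilt)
    R1=np.c_[-dy,yt,zt]; W=dk(P,[[x,y,z]])[0]
    sh=R0.T@(W-s['ee_pos']); rv=Ro.from_matrix(R0.T@R1).as_rotvec()
    print('row',(sh/.5).round(4).tolist(),(rv/(np.pi/2)).round(4).tolist(),'rows>=',max(np.linalg.norm(sh)/.05,np.degrees(np.linalg.norm(rv))/8.59).round(1),'world',W.round(3))
def here():
    s=status.get_obs(); d=s['ee_pos']-np.r_[P[:2],0]; c,q=np.cos(P[2]),np.sin(P[2])
    print('t',round(s['time_s'],2),'dock',np.round([c*d[0]+q*d[1],-q*d[0]+c*d[1],d[2]],4),'rot',np.round(s['eef_rot'],3),'F',np.round(s['force'],1),'q',np.round(s['qpos'],2),'w',round(s['grip_width'],4))
E
python3 -c "
from fit import *
goal(-.14,0,.2,.35)"
```

```text
row [-0.4333, -0.1866, 0.0109] [0.2021, -0.1163, -0.6579] rows>= 7.3 world [0.38  0.334 0.2  ]
```

```bash
python3 -m pendant '[-0.433,-0.187,0.011,0.202,-0.116,-0.658,-1,-0.433,-0.187,0.011,0.202,-0.116,-0.658,-1,-0.433,-0.187,0.011,0.202,-0.116,-0.658,-1,-0.433,-0.187,0.011,0.202,-0.116,-0.658,-1,-0.433,-0.187,0.011,0.202,-0.116,-0.658,-1,-0.433,-0.187,0.011,0.202,-0.116,-0.658,-1,-0.433,-0.187,0.011,0.202,-0.116,-0.658,-1,-0.433,-0.187,0.011,0.202,-0.116,-0.658,-1,-0.433,-0.187,0.011,0.202,-0.116,-0.658,-1,-0.433,-0.187,0.011,0.202,-0.116,-0.658,-1]'
python3 - <<'E'
from fit import *
here(); goal(-.09,0,.03,.35)
c=vision.camera('top'); s=vision.camera('scene')
cv2.imwrite('pics/both1.png',cv2.resize(np.hstack([c['pixels'],s['pixels']])[:,:,::-1],(800,300),interpolation=cv2.INTER_AREA))
w=vision.camera('wrist'); save(w,'wrist1.png')
E
```

```text
time_s: 2.15
ee_pos: [0.3794, 0.3336, 0.2]
eef_rot: [-2.792, 0.0, -2.505]
force: [0.3, -0.5, 0.8]
grip_width: 0.0173
grip_force: 0.0
t 2.15 dock [-0.1401 -0.0002  0.2   ] rot [-2.792  0.    -2.505] F [ 0.3 -0.5  0.8] q [ 0.83  0.26  1.63 -0.35  1.34 -1.28] w 0.0173
row [-0.0005, 0.0221, 0.3538] [0.0006, -0.0002, -0.0009] rows>= 3.5 world [0.409 0.293 0.03 ]
```

View pics/both1.png

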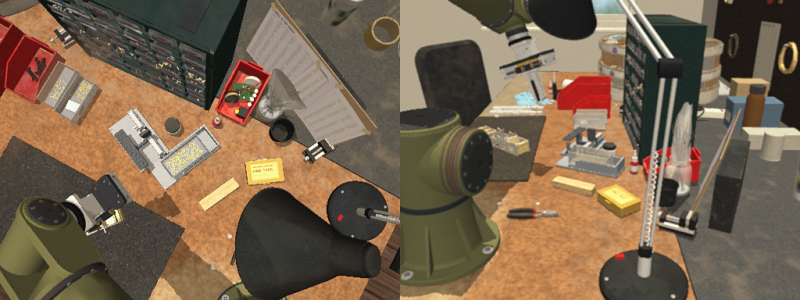

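View pics/wrist1.png

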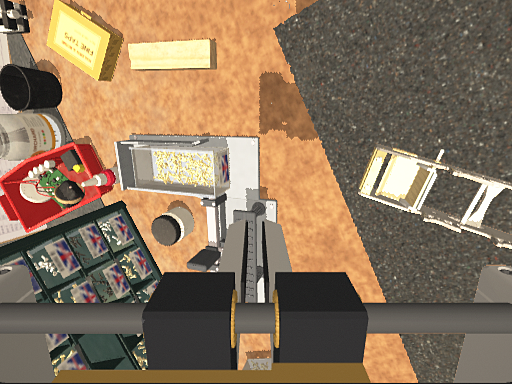

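The top view shows the arm well left of the shade, at about (110,240) against (240,230). The wrist view shows the drawer rim spanning roughly (135–230, 148–192), with the finger tips at about (258,205). Next I check the fit against the wrist view and go down.

```bash
python3 -c "
from fit import *
w=vision.camera('wrist'); d=P[3]
print(proj(w,dk(P,[[d-.066,.031,.054],[d-.066,-.031,.054],[d+.067,.031,.054],[d+.067,-.031,.054],[-.072,-.033,.008]])).round(0).tolist())"
python3 -m pendant '[0,0.022,0.1,0,0,0,-1,0,0.022,0.2,0,0,0,-1,0,0.022,0.3,0,0,0,-1,0,0.022,0.354,0,0,0,-1,0,0.022,0.354,0,0,0,-1]'
python3 -c "
from fit import *
here(); goal(-.042,0,.03,.35); goal(-.010,0,.03,.35)"
```

```text
[[214.0, 197.0], [212.0, 149.0], [132.0, 188.0], [126.0, 145.0], [256.0, 145.0]]
time_s: 2.85
ee_pos: [0.4084, 0.291, 0.0269]
eef_rot: [-2.792, -0.006, -2.506]
force: [0.8, 0.4, 0.7]
grip_width: 0.0005
grip_force: 0.0
t 2.85 dock [-0.0886 -0.0023  0.0269] rot [-2.792 -0.006 -2.506] F [0.8 0.4 0.7] q [ 0.73  0.47  1.8  -0.43  0.96 -1.21] w 0.0005
row [-0.0047, -0.0897, 0.0261] [-0.0, -0.0042, 0.0002] rows>= 0.9 world [0.438 0.255 0.03 ]
row [-0.0048, -0.1499, 0.0481] [-0.0, -0.0042, 0.0002] rows>= 1.6 world [0.457 0.229 0.03 ]
```

```bash
python3 -m pendant '[-0.003,-0.045,0.013,0,0,0,-1,-0.004,-0.075,0.022,0,0,0,-1,-0.004,-0.09,0.027,0,0,0,-1,-0.004,-0.1,0.031,0,0,0,-1,-0.004,-0.11,0.034,0,0,0,-1,-0.004,-0.12,0.038,0,0,0,-1,-0.004,-0.13,0.041,0,0,0,-1,-0.004,-0.135,0.043,0,0,0,-1,-0.004,-0.135,0.043,0,0,0,-1]'
python3 - <<'E'
from fit import *
here(); goal(-.012,0,.03,.35)
c=vision.camera('top'); w=vision.camera('wrist')
a=cv2.resize(c['pixels'][125:255,125:300],(538,400),interpolation=cv2.INTER_CUBIC)
b=cv2.resize(w['pixels'][:256,:256],(400,400))
im=np.hstack([a,b[:,:262]])[:,:,::-1]; cv2.imwrite('pics/push1.png',im)
E
```

```text
time_s: 3.75
ee_pos: [0.4532, 0.2371, 0.0327]
eef_rot: [-2.792, -0.001, -2.504]
force: [0.3, 0.3, -0.2]
grip_width: 0.0004
grip_force: 0.0
t 3.75 dock [-0.0187  0.0016  0.0327] rot [-2.792e+00 -1.000e-03 -2.504e+00] F [ 0.3  0.3 -0.2] q [ 0.59  0.45  1.81 -0.45  0.92 -1.34] w 0.0004
row [0.0032, -0.0107, 0.0097] [0.0002, -0.0004, 0.0] rows>= 0.1 world [0.456 0.231 0.03 ]
```

View pics/push1.png

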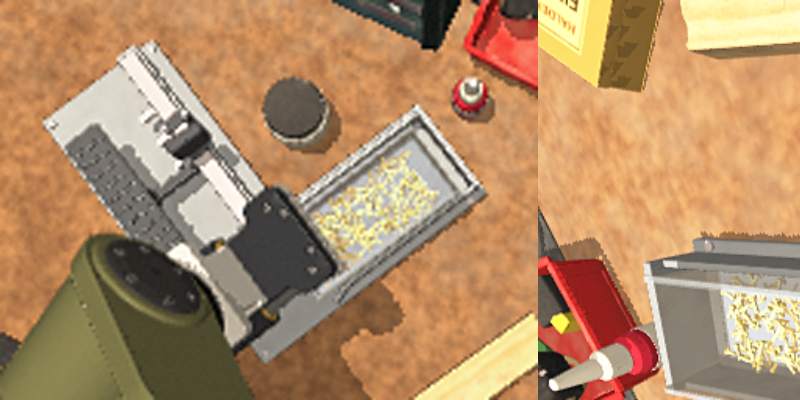

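The top view shows the drawer nearly home, with a small gap to the back stop near (440,160). I keep pushing gently and watch the force.

```bash
python3 -m pendant '[0,-0.005,0.002,0,0,0,-1,0,-0.010,0.004,0,0,0,-1,0,-0.013,0.005,0,0,0,-1,0,-0.013,0.005,0,0,0,-1]'; python3 -c "
from fit import *
here()"
```

```text
time_s: 4.25
ee_pos: [0.4573, 0.2316, 0.0326]
eef_rot: [-2.792, -0.001, -2.504]
force: [-0.0, 1.0, 0.1]
grip_width: 0.0003
grip_force: 0.0
t 4.25 dock [-0.0118  0.0016  0.0326] rot [-2.792e+00 -1.000e-03 -2.504e+00] F [-0.   1.   0.1] q [ 0.58  0.45  1.81 -0.45  0.91 -1.35] w 0.0003
```

```bash
python3 -m pendant '[0,-0.004,0.002,0,0,0,-1,0,-0.006,0.002,0,0,0,-1,0,-0.008,0.003,0,0,0,-1,0,-0.008,0.003,0,0,0,-1]'; python3 -c "
from fit import *
here()"
```

```text
time_s: 4.65
ee_pos: [0.4592, 0.229, 0.0325]
eef_rot: [-2.793, -0.0, -2.504]
force: [-8.1, 7.3, 3.3]
grip_width: 0.0002
grip_force: 5.2
t 4.65 dock [-0.0086  0.0016  0.0325] rot [-2.793 -0.    -2.504] F [-8.1  7.3  3.3] q [ 0.57  0.45  1.81 -0.45  0.91 -1.36] w 0.0002
```

The stop is reached: about 11 N, against about 1 N while sliding. Retreat and lift.

```bash
python3 -m pendant '[0,0.001,0,0,0,0,-1,0,0.04,-0.014,0,0,0,-1,0,0.08,-0.028,0,0,0,-1,0,0.08,-0.12,0,0,0,-1,0,0.08,-0.2,0,0,0,-1,0,0.08,-0.28,0,0,0,-1,0,0.08,-0.28,0,0,0,-1]'; python3 -c "
from fit import *
here();goal(-.042,.145,.115,0)"
```

```text
time_s: 5.35
ee_pos: [0.4097, 0.2993, 0.1552]
eef_rot: [-2.793, 0.007, -2.502]
force: [-0.6, 0.4, 0.1]
grip_width: 0.0003
grip_force: 0.0
t 5.35 dock [-0.0945  0.0037  0.1552] rot [-2.793  0.007 -2.502] F [-0.6  0.4  0.1] q [ 0.74  0.29  1.7  -0.37  1.21 -1.32] w 0.0003
row [-0.2818, -0.071, 0.1135] [-0.2222, 0.0048, 0.0002] rows>= 3.1 world [0.555 0.341 0.115]
```

```bash
python3 -m pendant '[-0.1,-0.025,0.02,-0.074,0.002,0,0.06,-0.19,-0.05,0.06,-0.15,0.004,0,0.06,-0.28,-0.071,0.11,-0.222,0.005,0,0.06,-0.282,-0.071,0.1135,-0.222,0.005,0,0.06,-0.282,-0.071,0.1135,-0.222,0.005,0,0.06,-0.282,-0.071,0.1135,-0.222,0.005,0,0.06]'
python3 - <<'E'
from fit import *
here()
w=vision.camera('wrist'); save(w,'wrist2.png')
c=vision.camera('scene')
for n,k in (('w',w),('s',c)): print(n,proj(k,dk(P,[[-.088,.170,.064],[-.058,.170,.064],[-.058,.040,.064],[-.088,.040,.064],[-.028,.123,.086],[.002,.123,.086],[.002,.113,.086],[-.028,.113,.086]])).round(0).tolist())
g=cv2.resize(c['pixels'][130:230,180:300,::-1],(480,400),interpolation=cv2.INTER_CUBIC)
cv2.imwrite('pics/w2.png',np.hstack([cv2.resize(w['pixels'][:,100:410,::-1],(320,400)),g]))
E
```

```text
time_s: 5.95
ee_pos: [0.5527, 0.3387, 0.1093]
eef_rot: [-3.14, -0.009, -2.505]
force: [0.1, 0.2, -0.1]
grip_width: 0.0451
grip_force: 0.0
t 5.95 dock [-0.0411  0.1421  0.1093] rot [-3.14  -0.009 -2.505] F [ 0.1  0.2 -0.1] q [ 0.49  0.61  1.31 -0.    1.23 -1.71] w 0.0451
w [[310.0, 239.0], [275.0, 239.0], [278.0, 77.0], [319.0, 77.0], [237.0, 194.0], [197.0, 194.0], [196.0, 181.0], [237.0, 181.0]]
s [[229.0, 162.0], [238.0, 164.0], [217.0, 179.0], [207.0, 178.0], [241.0, 163.0], [251.0, 165.0], [250.0, 166.0], [240.0, 164.0]]
```

View pics/w2.png

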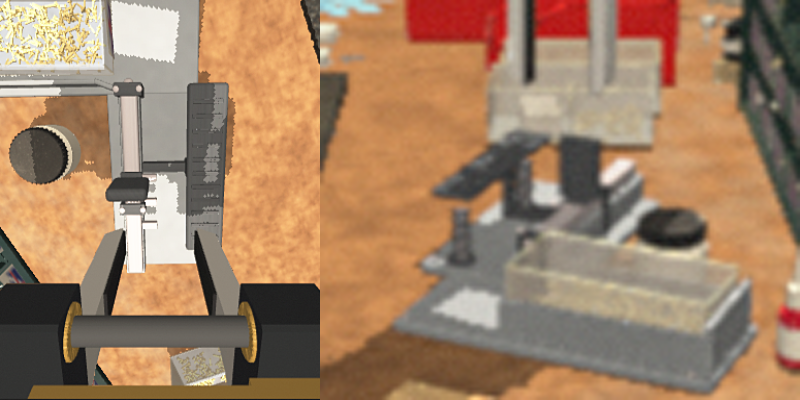

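The wrist view shows the catch bar at u 280–321 and the thumb plate at u 204–243 in full-image pixels. Both are about 4–6 px (about 3–4 mm) toward dock -x compared with my fit. The fingers straddle them correctly, so I shift x by -3 mm and press down.

```bash
python3 -c "
from fit import *
goal(-.0447,.144,.070,0); goal(-.0447,.144,.053,0)"
```

```text
row [-0.0037, 0.0063, 0.081] [-0.0011, -0.0042, 0.0002] rows>= 0.8 world [0.552 0.343 0.07 ]
row [-0.004, 0.0063, 0.115] [-0.0011, -0.0042, 0.0002] rows>= 1.2 world [0.552 0.343 0.053]
```

```bash
python3 -m pendant '[-0.003,0.006,0.04,0,0,0,0.06,-0.003,0.006,0.084,0,0,0,0.06,-0.003,0.006,0.084,0,0,0,0.06,-0.003,0.006,0.084,0,0,0,0.06,-0.003,0.006,0.084,0,0,0,0.06]';python3 -c "
from fit import *
here();goal(-.0447,.144,.053,0)"
```

```text
time_s: 6.55
ee_pos: [0.5531, 0.3423, 0.0692]
eef_rot: [-3.14, -0.006, -2.505]
force: [0.2, 0.4, -0.9]
grip_width: 0.0499
grip_force: 0.0
t 6.55 dock [-0.0437  0.1445  0.0692] rot [-3.14  -0.006 -2.505] F [ 0.2  0.4 -0.9] q [ 0.5   0.65  1.33 -0.    1.16 -1.71] w 0.0499
row [0.0007, 0.002, 0.0324] [-0.0009, -0.0036, -0.0004] rows>= 0.3 world [0.552 0.343 0.053]
```

```bash
python3 -m pendant '[0.001,0.002,0.015,0,0,0,0.06,0.001,0.002,0.028,0,0,0,0.06,0.001,0.002,0.033,0,0,0,0.06,0.001,0.002,0.033,0,0,0,0.06,0.001,0.002,0.033,0,0,0,0.06]';python3 -c "
from fit import *
here()"
```

```text
time_s: 7.05
ee_pos: [0.5522, 0.3426, 0.0513]
eef_rot: [-3.141, -0.006, -2.505]
force: [2.4, 2.2, 5.9]
grip_width: 0.0499
grip_force: 2.9
t 7.05 dock [-0.0445  0.144   0.0513] rot [-3.141 -0.006 -2.505] F [2.4 2.2 5.9] q [ 0.5   0.67  1.34 -0.    1.13 -1.71] w 0.0499
```

The catch is down about 12 mm (6.3 N). Now push the bolt.

```bash
python3 -m pendant '[0.014,0,0,0,0,0,0.06,0.028,0,0,0,0,0,0.06,0.042,0,0,0,0,0,0.06,0.056,0,0,0,0,0,0.06,0.07,0,0,0,0,0,0.06,0.07,0,0,0,0,0,0.06]';python3 - <<'E'
from fit import *
here()
w=vision.camera('wrist');c=vision.camera('scene')
g=cv2.resize(c['pixels'][130:230,180:300,::-1],(480,400),interpolation=cv2.INTER_CUBIC)
cv2.imwrite('pics/w3.png',np.hstack([cv2.resize(w['pixels'][:,100:410,::-1],(320,400)),g]))
E
```

```text
time_s: 7.65
ee_pos: [0.5239, 0.3214, 0.0517]
eef_rot: [-3.14, -0.006, -2.505]
force: [0.9, 0.0, 5.8]
grip_width: 0.0498
grip_force: 3.0
t 7.65 dock [-0.0443  0.1086  0.0517] rot [-3.14  -0.006 -2.505] F [0.9 0.  5.8] q [ 0.49  0.6   1.46 -0.    1.08 -1.71] w 0.0498
```

View pics/w3.png

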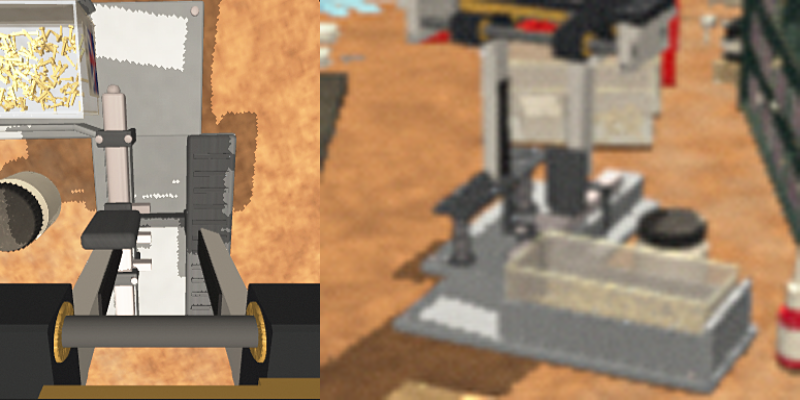

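The wrist view shows the left finger behind the thumb plate at about (110,230). The tongue is sliding out past the strap at (115,95), and the right finger holds the catch. Continue across.

```bash
python3 -m pendant '[0.014,0,0,0,0,0,0.06,0.028,0,0,0,0,0,0.06,0.042,0,0,0,0,0,0.06,0.056,0,0,0,0,0,0.06,0.07,0,0,0,0,0,0.06,0.08,0,0,0,0,0,0.06,0.086,0,0,0,0,0,0.06,0.086,0,0,0,0,0,0.06]';python3 -c "
from fit import *
here()"
```

```text
time_s: 8.55
ee_pos: [0.4909, 0.2969, 0.0523]
eef_rot: [-3.14, -0.002, -2.505]
force: [13.3, 7.4, -1.3]
grip_width: 0.0496
grip_force: 9.9
t 8.55 dock [-0.0443  0.0675  0.0523] rot [-3.140e+00 -2.000e-03 -2.505e+00] F [13.3  7.4 -1.3] q [ 0.48  0.52  1.59 -0.    1.03 -1.73] w 0.0496
```

```bash
python3 -m pendant '[0.002,0,0,0,0,0,0.06,0.004,0,0.001,0,0,0,0.06,0.004,0,0.001,0,0,0,0.06]';python3 - <<'E'
from fit import *
here()
w=vision.camera('wrist');c=vision.camera('scene')
g=cv2.resize(c['pixels'][130:230,180:300,::-1],(480,400),interpolation=cv2.INTER_CUBIC)
cv2.imwrite('pics/w4.png',np.hstack([cv2.resize(w['pixels'][:,100:410,::-1],(320,400)),g]))
E
```

```text
time_s: 8.85
ee_pos: [0.4908, 0.2969, 0.0523]
eef_rot: [-3.14, 0.003, -2.504]
force: [22.0, 14.5, -4.1]
grip_width: 0.0497
grip_force: 14.7
t 8.85 dock [-0.0443  0.0673  0.0523] rot [-3.140e+00  3.000e-03 -2.504e+00] F [22.  14.5 -4.1] q [ 0.48  0.52  1.6  -0.    1.02 -1.73] w 0.0497
```

View pics/w4.png

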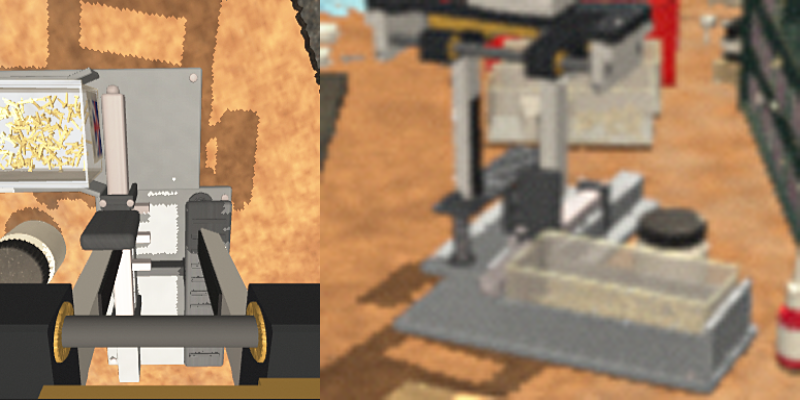

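The tongue at about (115,140) now lies across most of the drawer's front, and the force climbed to 26 N with no motion, so this is the hard stop. I back off and lift straight up.

```bash
python3 -m pendant '[-0.006,0,0,0,0,0,0.06,-0.01,0,0,0,0,0,0.06,-0.01,0,-0.02,0,0,0,0.06,-0.01,0,-0.05,0,0,0,0.06,-0.01,0,-0.1,0,0,0,0.06,-0.01,0,-0.18,0,0,0,0.06,-0.01,0,-0.25,0,0,0,0.06,-0.01,0,-0.25,0,0,0,0.06]';python3 - <<'E'
from fit import *
here()
w=vision.camera('wrist');c=vision.camera('scene')
g=cv2.resize(c['pixels'][130:230,180:300,::-1],(480,400),interpolation=cv2.INTER_CUBIC)
cv2.imwrite('pics/w5.png',np.hstack([cv2.resize(w['pixels'][:,100:410,::-1],(320,400)),g]))
E
```

```text
time_s: 9.75
ee_pos: [0.4935, 0.2991, 0.1818]
eef_rot: [-3.139, -0.0, -2.505]
force: [0.5, -1.0, -0.1]
grip_width: 0.0499
grip_force: 0.0
t 9.75 dock [-0.0445  0.0709  0.1818] rot [-3.139 -0.    -2.505] F [ 0.5 -1.  -0.1] q [ 0.48  0.38  1.47 -0.    1.29 -1.72] w 0.0499
```

View pics/w5.png

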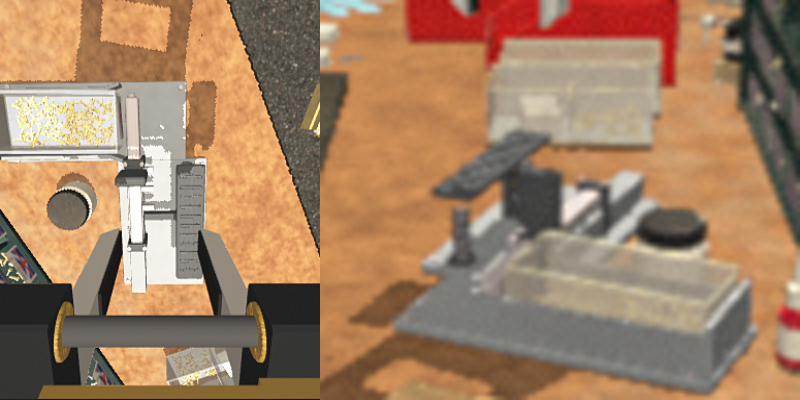

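The scene view shows the catch back at its original height, with its bar at (435,190)–(540,138) as before. The bolt is across, the drawer is home and the robot touches nothing.

```bash
python3 -c "
from station import order
print(order.hand_in())"
```

```text
the job is handed in; nothing more can be done
None
```

The drawer is pushed home, the bolt is across at its hard stop, and the catch looks fully sprung up behind it in the last picture; I handed the job in at about 10 s, and no verdict came back.

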